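Tare the kitchen scale

ROBOT

A 7-joint arm with a two-finger parallel gripper is mounted at the origin on the work surface. World frame = base frame: x ahead of the robot, y to its left, z up, the work surface at z = 0. Lengths are in m, angles in rad, forces in N, time in s.
With the tool pointing down it reaches from about 0.4 to 0.85 m from the base axis. Payload 10.4 kg.
Tool frame: the origin (TCP) lies between the finger pads, 19 mm behind the fingertips; this is the grasp point; z points along the fingers, y is the line along which they close (so a half turn about z gives the same grasp; the last joint's range is limited). The gripper opens to 85 mm and grips with 20 to 120 N. Pads are 22 mm wide; open, the fingers measure 114 mm over their backs; the gripper's body (76 mm by 85 mm) begins 54 mm behind the grasp point. The pads swing forward as they close: fully open they stand 13 mm farther back than shut.
Start: joints at [1.236, 0.332, -0.065, 1.46, 0.022, 1.35, -0.088], TCP at [0.192, -0.595, 0.25] pointing down, gripper open.
Joint ranges: [-2.6, 2.6], [-0.5, 2.12], [-1.47, 1.34], [0.16, 2.42], [-1.27, 4.41], [0.06, 2.06], [-2.6, 2.6]. Speed limits (rad/s): [2.22, 2.22, 2.79, 2.79, 3.14, 3.14, 3.14].

INTERFACE

Orientations are given as a unit quaternion [x, y, z, w].
In Python, from workcell import manip gives the robot as it stands. The module is installed in compiled form; this text tells all that it offers.
- The arm moves only by the tool step_arm, never from a script. Its argument "moves" is a list of rows, each a list of 7 numbers: the closure, from 0 (fully open) to 1 (shut), then the shift along the world's x, y, z in mm, then the turn, a rotation vector about the world's x, y, z in rad. In form: [[grip, tx, ty, tz, ax, ay, az], ...]. A call has 1 to 10 rows; each row is the pose to reach, as a shift and turn from the pose commanded when the call began; what a row does not reach only later rows make up. A row lasts 1/10 s, in which the tool goes at most 50 mm and 8.59 degrees, less where a joint would pass 70% of its speed; a pose out of reach is approached as far as the arm can. A call with a gripper value outside its range is refused whole. The fingers move at their own pace and stop on an object; "grip_force" is the grip in N (left out, the last holds). Time passes only in rows, so rows that repeat a pose let the fingers close. It gives the time, the measured TCP pose, the force, the opening and the grip force at its end, in the units of the state.
- manip.get_obs(): the state, without advancing time (a new reading comes with each control period).
- manip.camera(name): name is "side" or "top" or "wrist"; returns a dict with "image" (420x560x3 uint8, blue, green, red), "K" (3x3 intrinsics, pixels), "dist_coeffs" ([k1, k2, p1, p2, k3] as OpenCV has them; the pictures are not rectified), "rvec" (rotation vector, rad) and "tvec" (3), from world to camera coordinates, as OpenCV has them; the wrist camera has in their place "mount" (4x4, takes a point from camera to tool coordinates, whose origin is the TCP and whose axes are the flange's). Camera axes: x right, y down, z forward; pixel columns grow to the right and rows downward; lengths in m; the calibration is good to about 2 mm. A picture is of the moment at which its call begins: read the wrist's pose just before it. There is no depth.
- manip.hand_in(): hands the job in; it is judged then, once.
The state is a dict: "clock": time; "joint_pos": joint angles; "joint_velocities": joint speeds; "tau": joint torques, N m; "position": TCP position; "ee_rot": TCP orientation; "ft_force": force on the tool from outside, world axes, zero at the start; "torque": the same for the moment, N m; "grip_width": opening from 0.0 (shut) to 1.0 (fully open); "grasp_force": force on a finger pad.
Only numpy, scipy, OpenCV 4.12 (cv2) and the standard library are available. Lean on these libraries where they do the work, as an engineer would, in place of code of your own. Each camera call takes 0.05 s, during which the arm holds its last target. There are 200 camera calls.

TASK

The empty mixing bowl stands too far forward on the bench scale and overhangs its display: push it with the fingertips, without lifting or tipping it, back to the middle of the weighing pan. Then, with your hand off the bowl and the pan, lightly press the tare key, the wide bar-shaped key at the right-hand end of the row, fully down and let it spring back up. Leave the other keys, the pan and everything else on the counter alone, and finish with the hand well clear of the scale.

Things in the scene. Friction and masses are not known exactly. Their poses are not given: they have to be found in the camera images.
- scale: White bench scale, 305 x 240 mm, fixed. Origin on the counter under the middle of the weighing pan; its front lies to its own -x (towards the robot, turned by up to 0.3 rad). The panel there, 103 to 197 mm before the origin, slopes forward by 0.17 rad, 52 to 36 mm high: display by the pan, then a row of four dark keys, from +y to -y: round, round, square, wide bar (tare).
- pan: The scale's flat steel weighing pan, 200 mm (scale x) by 226 mm (scale y), top face 60 mm above the counter; fixed to the scale; same origin and axes as scale.
- pan_center (a point): Middle of the pan's top face, 60 mm above the counter; axes as the scale's.
- bowl: Round steel mixing bowl, open, empty, 0.3 to 0.55 kg, loose on the pan, at first 40 to 75 mm off its middle, forward over the display. Foot 120 mm across, flaring to the rim, 174 mm across and 59 mm above the pan (119 mm above the counter). Origin at the centre of its underside, z up. It slides under a push of 1.5 to 4 N and stays where it is left.
- tare_key (a joint): Travel of the tare key: 0 up, 0.005 m fully down; square to the panel (0.17 rad off vertical, so a straight-down press works). Sprung: starts to move at 1.5 N, fully down at 5 N, springs back when let go.
- tare_key_top (a point): Middle of the tare key's top face: a wide bar, 50 mm along the scale's y by 20 mm, standing 9 mm proud of the panel when up and 4 mm when down; the right-hand key seen from the robot, 173 mm in front of the pan's middle and 62 mm to its right (scale -y). 64 mm from the centre of the square key.
- power_key (a joint): Travel of the left-hand round key, 18 mm across (power): 0 up, 0.005 m down; to be left alone.
- power_key_top (a point): Middle of the top face of the left-hand round key, 18 mm across (power).
- unit_key (a joint): Travel of the second round key, 18 mm across (units): 0 up, 0.005 m down; to be left alone.
- unit_key_top (a point): Middle of the top face of the second round key, 18 mm across (units).
- hold_key (a joint): Travel of the square key, 18 mm (hold): 0 up, 0.005 m down; to be left alone.
- hold_key_top (a point): Middle of the top face of the square key, 18 mm (hold).
- spice_jar: amber glass spice jar with black cap, 48 mm across, 105 mm tall, upright; loose bystander, origin at the centre of its underside.
- oil_bottle: small yellow bottle with orange cap, 46 mm across, 135 mm tall, upright; loose bystander, origin at the centre of its underside.
- ramekin: white ceramic ramekin, 80 mm across the rim, 45 mm tall; loose bystander, origin at the centre of its underside.
- cutter: steel ring pastry cutter, 68 mm across, 45 mm tall; loose bystander, origin at the centre of its underside.
- scoop: red plastic measuring cup, 66 mm across and 36 mm tall, with a flat 80 mm handle to its own +y; loose bystander, origin at the centre of its underside.
- tub: white plastic storage tub with closed lid, 86 x 126 mm, 63 mm tall; loose bystander, origin at the centre of its underside.
- spatula: white-handled spatula, about 240 mm long, lying flat along its own x in front of the scale; loose bystander.
Mind the look-alikes: they are no part of the job. What is shaped like the bowl but red is not meant.

How it is judged:
On the way, in this order (a step that is already met when the one before it is completed fails the run):
1. the bowl has been pushed to the middle of the pan and stands at rest (horizontal distance between bowl and pan_center below 0.018 m and z of bowl in the frame of scale below 0.064 m and angle between bowl's own z axis and vertical below 0.06 rad and linear speed of bowl below 0.02 m/s and contact force between the arm and bowl below 0.2 N), for 0.2 s.
2. the tare key is pressed down with the bowl in the middle and untouched (value of joint tare_key above 0.0035 m and contact force between the fingers and scale above 0.3 N and contact force between the arm and bowl below 0.2 N and horizontal distance between bowl and pan_center below 0.018 m and z of bowl in the frame of scale below 0.064 m and angle between bowl's own z axis and vertical below 0.06 rad), for 0.05 s.
At the end, for the whole second after the job is handed in: The bowl stands flat and at rest on the pan, its centre within 18 mm of the pan's middle; all keys are up again; the fingers are drawn back, the TCP at least 80 mm from the tare key (horizontal distance between bowl and pan_center below 0.018 m and z of bowl in the frame of scale between 0.056 and 0.064 m and angle between bowl's own z axis and vertical below 0.06 rad and linear speed of bowl below 0.01 m/s and value of joint each of tare_key, power_key, unit_key, hold_key below 0.001 m and distance between the grasp point and tare_key_top above 0.08 m and contact force between the arm and scale below 0.1 N); the robot touches nothing.
It fails at once if the tare key is pressed while the bowl is more than 18 mm off the middle, or while the hand touches the bowl (value of joint tare_key above 0.0025 m and (horizontal distance between bowl and pan_center above 0.018 m or contact force between the arm and bowl above 0.5 N)).
It fails at once if another key is pressed (more than 2 mm) (value of joint any of power_key, unit_key, hold_key above 0.002 m).
It fails at once if the bowl is lifted more than 10 mm off the pan, tipped more than 15 degrees, or pushed off the pan (z of bowl in the frame of scale above 0.07 m or z of bowl in the frame of scale below 0.05 m or angle between bowl's own z axis and vertical above 0.26 rad).
It fails at once if the hand presses on the weighing pan (more than 3 N), or on a key or the rest of the scale, or against the bowl, with more than 20 N (contact force between the arm and pan above 3 N or contact force between the arm and scale above 20 N or contact force between the arm and bowl above 20 N).
It fails at once if a bystander on the counter is moved more than 15 mm or lifted (distance of any of spice_jar, oil_bottle, ramekin, cutter, scoop, tub, spatula from where it was at the start of the episode above 0.015 m).
It also fails if it takes over 45 s, if anything falls off the work surface, if the arm or the gripper's body presses on something with over 40 N, if the wrist force passes 120 N, or if a joint passes its speed limit or range.

## Working session

There is one attempt and no reset: what is moved stays moved. The work goes in short steps, Python scripts to look and compute and a tool call to move; the robot and the scene stay as the last step left them, time stands still between calls to the robot, and variables do not carry over. Pictures are saved under pics/ and viewed, at most 10 in all, crops included, and the job is handed in when it is done.

Besides the shell and the picture viewer there is one more tool, called after "Call:" as name(argument=value, ...), one argument or row to a line, values as JSON. step_arm: Moves the arm, as the interface text tells. Its arguments: {"type":"object","properties":{"moves":{"type":"array","items":{"type":"array","items":{"type":"number"}}},"grip_force":{"type":"number"}},"required":["moves"]}

```bash
mkdir -p pics; cat > h.py <<'E'
import numpy as np,cv2
from workcell import manip
from scipy.spatial.transform import Rotation as R
def cam(n):
    o=manip.get_obs();c=manip.camera(n)
    if 'mount' in c:
        T=np.eye(4);T[:3,:3]=R.from_quat(o['ee_rot']).as_matrix();T[:3,3]=o['position']
        M=np.linalg.inv(T@np.array(c['mount']));c['rvec']=cv2.Rodrigues(M[:3,:3])[0];c['tvec']=M[:3,3]
    return c
def ray(c,uv):
    p=cv2.undistortPoints(np.array(uv,float).reshape(-1,1,2),c['K'],np.array(c['dist_coeffs']))[:,0]
    Rm=cv2.Rodrigues(np.array(c['rvec'],float))[0]
    d=np.c_[p,np.ones(len(p))]@Rm
    return -Rm.T@np.array(c['tvec']).ravel(),d
def plane(c,uv,z):
    o,d=ray(c,uv);return o+d*((z-o[2])/d[:,2])[:,None]
def tri(c1,a,c2,b):
    o1,d1=ray(c1,a);o2,d2=ray(c2,b);out=[]
    for x,y in zip(d1,d2):
        s=np.linalg.lstsq(np.c_[x,-y],o2-o1,rcond=None)[0]
        p,q=o1+s[0]*x,o2+s[1]*y;out.append(np.r_[(p+q)/2,np.linalg.norm(p-q)])
    return np.array(out)
def proj(c,P):
    return cv2.projectPoints(np.array(P,float).reshape(-1,1,3),np.array(c['rvec'],float),np.array(c['tvec'],float),c['K'],np.array(c['dist_coeffs']))[0][:,0]
E
python3 - <<'E'
from h import *
import pickle
for n in('top','side'):
    c=cam(n);cv2.imwrite(f'pics/{n}0.png',c['image']);pickle.dump(c,open(n+'.pkl','wb'))
o=manip.get_obs();print(o['position'],o['ee_rot'],o['ft_force'],o['grip_width'])
E
```

```text
[ 0.19166882 -0.59457976  0.24932373] [ 9.87869293e-01  1.55286481e-01 -1.03782868e-04 -5.97656146e-04] [-0.11889285  0.31179947 -0.04000859] 1.0000647583785984
```

View pics/top0.png

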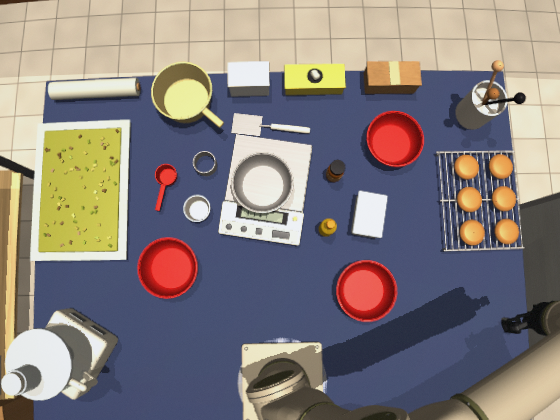

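View pics/side0.png

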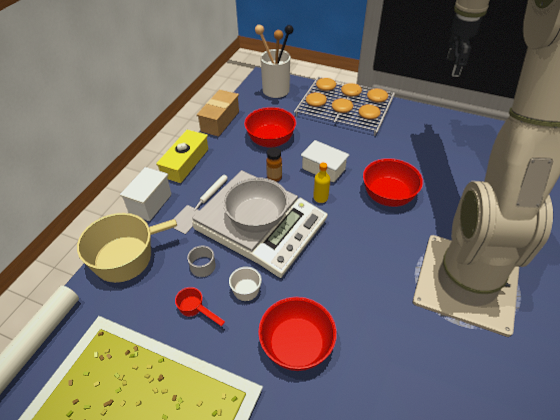

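The top view has the steel bowl at (262,183) on the scale and the dark wide tare bar at about (281,234). In the side view they are at (257,204) and (311,218). The look-alikes are the red bowls at top (168,267), (367,290) and (395,138); only the steel one stands on the pan. I'll confirm that in an enlarged crop and measure.

```bash
python3 - <<'E'
from h import *
import pickle
t=pickle.load(open('top.pkl','rb'));s=pickle.load(open('side.pkl','rb'))
a=cv2.resize(t['image'][125:250,210:320],None,fx=3.6,fy=4,interpolation=cv2.INTER_CUBIC)
a=cv2.resize(t['image'][125:250,210:320],(440,500),interpolation=cv2.INTER_CUBIC)
b=cv2.resize(s['image'][165:280,185:335],(360,276),interpolation=cv2.INTER_CUBIC)
o=np.zeros((500,800,3),np.uint8);o[:,:440]=a;o[:276,440:]=b;cv2.imwrite('pics/crop.png',o)
E
```

```text
(no output)
```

View pics/crop.png

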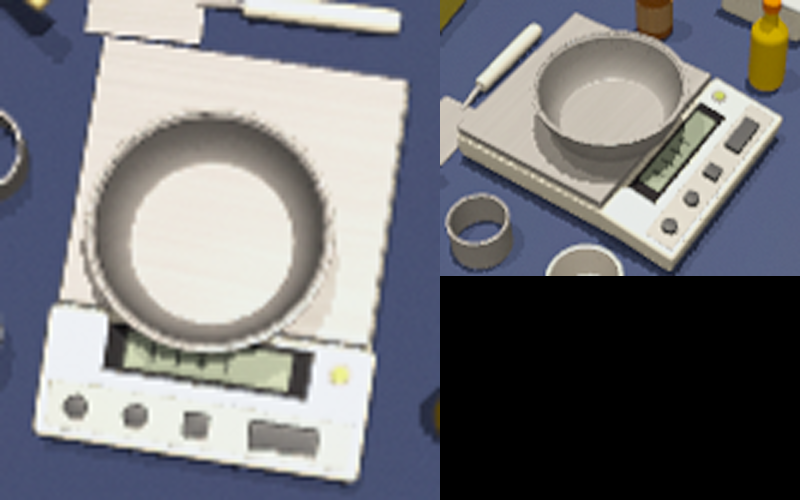

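Confirmed: the steel bowl on the white scale covers the top of the display. The tare key is the wide bar at crop (283,438), and the other keys are at (75,406), (135,415) and (196,425).

```bash
python3 - <<'E'
from h import *
import pickle
t=pickle.load(open('top.pkl','rb'));s=pickle.load(open('side.pkl','rb'))
T=lambda p:(np.array(p,float)+.5)/4-.5+[210,125]
S=lambda p:(np.array(p,float)-[440,0]+.5)/2.4-.5+[185,165]
kt=T([(75,406),(135,415),(196,425),(283,438)]);ks=S([(670,226),(692,198),(712,171),(742,134)])
print('keys',tri(t,kt,s,ks).round(4))
pt=T([(105,40),(407,80),(370,348),(62,303)]);ps=S([(460,130),(578,14),(712,80),(604,200)])
p=tri(t,pt,s,ps);print('pan',p.round(4),p[:,:3].mean(0)); print(plane(t,pt,.06).round(4),plane(t,pt,.06).mean(0)); print(plane(s,ps,.06).round(4),plane(s,ps,.06).mean(0))
def circ(P):
    x=np.linalg.lstsq(np.c_[2*P[:,:2],np.ones(len(P))],(P[:,:2]**2).sum(1),rcond=None)[0];return x[:2],np.sqrt(x[2]+x[0]**2+x[1]**2)
print('rim',circ(plane(t,T([(85,232),(331,232),(208,110),(208,352)]),.119)),circ(plane(s,S([(533,88),(684,90),(605,31),(618,148)]),.119)))
print('keys plane',plane(t,kt,.049).round(4),plane(s,ks,.049).round(4))
E
```

```text
keys [[ 4.547e-01  1.451e-01  4.480e-02  1.700e-03]
 [ 4.471e-01  1.017e-01  4.530e-02  1.800e-03]
 [ 4.399e-01  5.800e-02  4.520e-02  2.000e-04]
 [ 4.285e-01 -4.600e-03  4.660e-02  9.000e-04]]
pan [[ 0.7256  0.1203  0.0548  0.0014]
 [ 0.6871 -0.1024  0.0585  0.0051]
 [ 0.4916 -0.0692  0.0485  0.0023]
 [ 0.5278  0.1523  0.0619  0.0011]] [0.60804872 0.02526259 0.05589219]
[[ 0.7247  0.1201  0.06  ]
 [ 0.6893 -0.1016  0.06  ]
 [ 0.4911 -0.0683  0.06  ]
 [ 0.5287  0.1527  0.06  ]] [0.60843299 0.02572876 0.06      ]
[[ 0.7218  0.1239  0.06  ]
 [ 0.6836 -0.1011  0.06  ]
 [ 0.4866 -0.059   0.06  ]
 [ 0.528   0.151   0.06  ]] [0.60500029 0.02871933 0.06      ]
rim (array([0.56807806, 0.04488647]), np.float64(0.08535529709385262)) (array([0.56809644, 0.04718721]), np.float64(0.08620569817925111))
keys plane [[ 0.4551  0.1449  0.049 ]
 [ 0.4476  0.1017  0.049 ]
 [ 0.4395  0.0579  0.049 ]
 [ 0.4287 -0.0045  0.049 ]] [[ 0.4526  0.1479  0.049 ]
 [ 0.4452  0.1043  0.049 ]
 [ 0.439   0.0609  0.049 ]
 [ 0.4273 -0.0027  0.049 ]]
```

Scale yaw is about -0.172 rad. The pan centre is about (0.609,0.026) and the bowl about (0.568,0.046), so the push is about 45 mm. I'll push from inside the bowl against its far wall, low down, because this is stable and can't tip it. First I'll move above it with the fingers shut and take a wrist view.

Call:
step_arm(
  moves=[
    [1,370,625,80,0,0,-0.75],
    [1,370,625,80,0,0,-0.75],
    [1,370,625,80,0,0,-0.75],
    [1,370,625,80,0,0,-0.75],
    [1,370,625,80,0,0,-0.75],
    [1,370,625,80,0,0,-0.75],
    [1,370,625,80,0,0,-0.75],
    [1,370,625,80,0,0,-0.75],
    [1,370,625,80,0,0,-0.75],
    [1,370,625,80,0,0,-0.75],
  ],
)

```text
clock: 1.1
position: [0.4405, -0.174, 0.3039]
ee_rot: [0.976, -0.217, 0.0, 0.0]
ft_force: [0.5, -1.4, -0.2]
grip_width: 0.001
grasp_force: 0.0
```

Call:
step_arm(
  moves=[
    [1,110,190,25,0,0,0],
    [1,110,190,25,0,0,0],
    [1,110,190,25,0,0,0],
    [1,110,190,25,0,0,0],
    [1,110,190,25,0,0,0],
    [1,110,190,25,0,0,0],
    [1,110,190,25,0,0,0],
  ],
)

```text
clock: 1.8
position: [0.5498, 0.0137, 0.3282]
ee_rot: [0.976, -0.217, -0.001, 0.0]
ft_force: [-0.1, 0.0, -0.1]
grip_width: -0.001
grasp_force: 0.0
```

```bash
python3 - <<'E'
from h import *
import pickle
c=cam('wrist');cv2.imwrite('pics/w1.png',c['image']);pickle.dump(c,open('w1.pkl','wb'))
o=manip.get_obs();print(o['position'],o['ee_rot'],o['ft_force'])
E
```

```text
[0.54966912 0.01282769 0.3282542 ] [ 9.75960576e-01 -2.17946328e-01 -4.04124573e-04  4.34346730e-04] [-0.40849033  0.01796149  0.00937765]
```

View pics/w1.png

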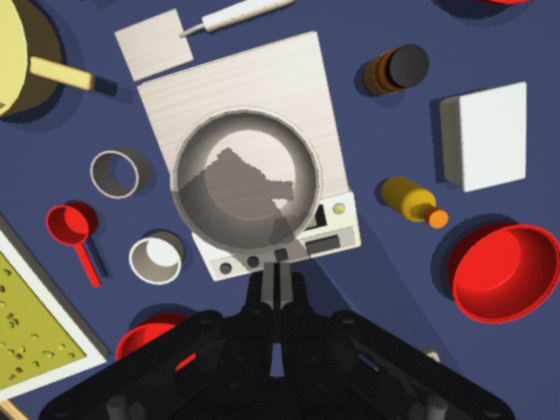

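The wrist view shows the bowl rim from x 173 to 322 and y 108 to 252, the far pan corners at (138,84) and (317,32), and the keys at (226,268), (253,262), (281,254), with the tare bar at (323,243).

```bash
python3 - <<'E'
from h import *
import pickle
w=pickle.load(open('w1.pkl','rb'));t=pickle.load(open('top.pkl','rb'))
P=plane(w,[(173,180),(322,180),(247,108),(247,252)],.119)
x=np.linalg.lstsq(np.c_[2*P[:,:2],np.ones(4)],(P[:,:2]**2).sum(1),rcond=None)[0];print('rim',x[:2],np.sqrt(x[2]+x[:2]@x[:2]))
k=plane(w,[(226,268),(253,262),(281,254),(323,243)],.048);print('keys',k.round(4))
print('pan far',plane(w,[(138,84),(317,32)],.06).round(4))
kt=(np.array([(75,406),(135,415),(196,425),(283,438)])+.5)/4-.5+[210,125]
print('tri',tri(t,kt,w,[(226,268),(253,262),(281,254),(323,243)]).round(4))
y=k[0]-k[3];print('yaw',np.arctan2(-y[0],y[1]))
# foot inner circle / far-edge centre
a=.172;ex=np.array([np.cos(a),-np.sin(a)]);ey=np.array([np.sin(a),np.cos(a)])
print('centre from keys',k[3,:2]+.173*ex+.062*ey,'from far edge',plane(w,[(138,84),(317,32)],.06).mean(0)[:2]-.1*ex)
E
```

```text
rim [0.5682627  0.04111757] 0.08384241806653095
keys [[ 0.4553  0.1422  0.048 ]
 [ 0.4472  0.1004  0.048 ]
 [ 0.4415  0.0566  0.048 ]
 [ 0.4316 -0.0068  0.048 ]]
pan far [[ 0.7277  0.1161  0.06  ]
 [ 0.6864 -0.1019  0.06  ]]
tri [[ 0.4548  0.1442  0.0456  0.0024]
 [ 0.4474  0.1011  0.048   0.0015]
 [ 0.4398  0.0577  0.0442  0.0007]
 [ 0.4292 -0.0056  0.0428  0.0021]]
yaw -0.15789008142099104
centre from keys [0.6126583  0.02467456] from far edge [0.60851584 0.02418822]
```

Call:
step_arm(
  moves=[
    [1,41,21,-40,0,0,0],
    [1,41,21,-80,0,0,0],
    [1,41,21,-120,0,0,0],
    [1,41,21,-160,0,0,0],
    [1,41,21,-190,0,0,0],
    [1,41,21,-210,0,0,0],
    [1,41,21,-222,0,0,0],
    [1,41,21,-222,0,0,0],
  ],
)

```text
clock: 2.65
position: [0.59, 0.0335, 0.1054]
ee_rot: [0.976, -0.218, -0.001, 0.001]
ft_force: [0.6, 0.5, 0.9]
grip_width: -0.003
grasp_force: 0.0
```

Call:
step_arm(
  moves=[
    [1,5,-2,0,0,0,0],
    [1,9,-4,0,0,0,0],
    [1,12,-5,0,0,0,0],
    [1,15,-6.5,0,0,0,0],
    [1,18,-8,0,0,0,0],
    [1,18,-8,0,0,0,0],
  ],
)

```text
clock: 3.25
position: [0.6094, 0.0268, 0.1068]
ee_rot: [0.976, -0.218, 0.0, 0.0]
ft_force: [1.1, 0.2, -0.3]
grip_width: 0.0
grasp_force: 0.0
```

Call:
step_arm(
  moves=[
    [1,3,-1.3,0,0,0,0],
    [1,6,-2.6,0,0,0,0],
    [1,9,-3.9,0,0,0,0],
    [1,9,-3.9,0,0,0,0],
  ],
)

```text
clock: 3.65
position: [0.6184, 0.0229, 0.1066]
ee_rot: [0.976, -0.218, 0.0, 0.0]
ft_force: [0.1, -0.3, -0.2]
grip_width: -0.005
grasp_force: 0.0
```

Call:
step_arm(
  moves=[
    [1,3,-1.3,0,0,0,0],
    [1,6,-2.6,0,0,0,0],
    [1,9,-3.9,0,0,0,0],
    [1,9,-3.9,0,0,0,0],
  ],
)

```text
clock: 4.05
position: [0.6271, 0.0193, 0.1065]
ee_rot: [0.976, -0.217, -0.0, -0.0]
ft_force: [-0.9, -0.4, 0.7]
grip_width: -0.001
grasp_force: 0.6
```

```bash
python3 - <<'E'
from h import *
c=cam('top');a=c['image'][125:250,210:320];b=cam('side')['image'][165:280,185:335]
o=np.zeros((500,800,3),np.uint8);o[:,:440]=cv2.resize(a,(440,500),interpolation=2);o[:276,440:]=cv2.resize(b,(360,276),interpolation=2);cv2.imwrite('pics/c2.png',o)
o=manip.get_obs();print(o['position'],o['ft_force'])
E
```

```text
[0.62699228 0.01925683 0.1066328 ] [-0.82952397  0.39650196 -0.41849914]
```

View pics/c2.png

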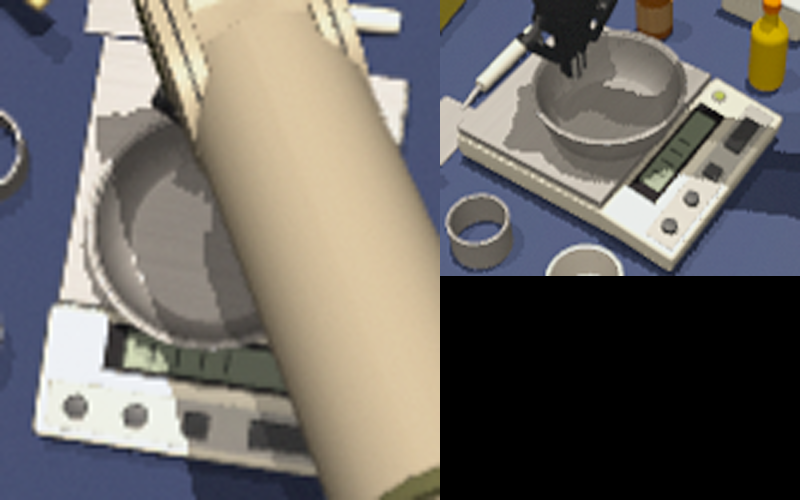

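The crop shows the fingers inside the bowl just reaching its far wall, with the bowl still where it started. I'll push on in small steps.

Call:
step_arm(
  moves=[
    [1,3,-1.3,0,0,0,0],
    [1,6,-2.6,0,0,0,0],
    [1,9,-3.9,0,0,0,0],
    [1,12,-5.2,0,0,0,0],
    [1,15,-6.5,0,0,0,0],
  ],
)

```text
clock: 4.65
position: [0.6422, 0.0127, 0.1066]
ee_rot: [0.976, -0.217, -0.0, 0.0]
ft_force: [-2.1, 1.1, 0.1]
grip_width: 0.002
grasp_force: 1.3
```

Call:
step_arm(
  moves=[
    [1,3,-1.3,0,0,0,0],
    [1,6,-2.6,0,0,0,0],
    [1,9,-3.9,0,0,0,0],
    [1,12,-5.2,0,0,0,0],
    [1,12,-5.2,0,0,0,0],
  ],
)

```text
clock: 5.15
position: [0.6545, 0.0073, 0.1067]
ee_rot: [0.976, -0.218, 0.0, -0.0]
ft_force: [-0.7, 0.5, -0.1]
grip_width: -0.003
grasp_force: 0.4
```

```bash
python3 - <<'E'
from h import *
c=cam('wrist');a=c['image'][:,:];b=cam('side')['image'][165:280,185:335]
o=np.zeros((420,800,3),np.uint8);o[:315,:420]=cv2.resize(a,(420,315));o[:276,440:]=cv2.resize(b,(360,276),interpolation=2);cv2.imwrite('pics/c3.png',o)
o=manip.get_obs();print(o['position'],o['ft_force'])
E
```

```text
[0.65442622 0.00734532 0.10685026] [-1.04254031 -0.41816768 -0.24641164]
```

View pics/c3.png

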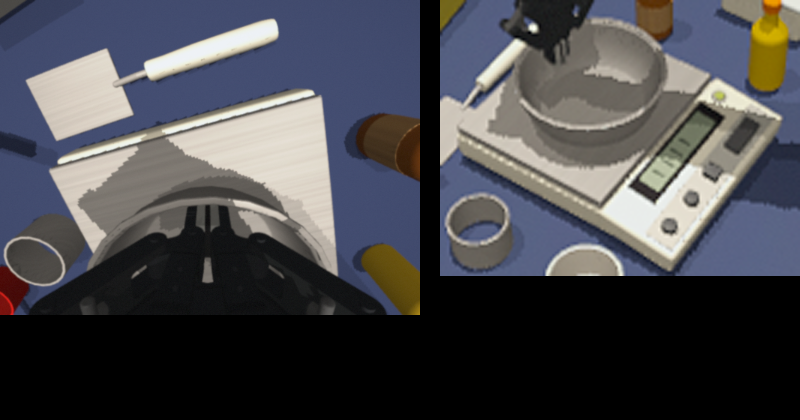

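The bowl has slid back. In the side crop its rim now spans x 515 to 667, with its lowest edge at (600,135).

```bash
python3 - <<'E'
from h import *
import pickle
s=pickle.load(open('side.pkl','rb'))
S=lambda p:(np.array(p,float)-[440,0]+.5)/2.4-.5+[185,165]
print(plane(s,S([(608.5,89),(591,76)]),.119), plane(s,S([(618,148),(600,135)]),.119))
E
```

```text
[[0.56680035 0.05035608 0.119     ]
 [0.59323305 0.03986075 0.119     ]] [[0.52147199 0.12329654 0.119     ]
 [0.5466195  0.11430856 0.119     ]]
```

Call:
step_arm(
  moves=[
    [1,3,-1.5,0,0,0,0],
    [1,6,-3,0,0,0,0],
    [1,9,-4.5,0,0,0,0],
    [1,12,-6,0,0,0,0],
    [1,15,-7.5,0,0,0,0],
    [1,15,-7.5,0,0,0,0],
  ],
)

```text
clock: 5.85
position: [0.6696, -0.0002, 0.1067]
ee_rot: [0.976, -0.218, 0.0, -0.0]
ft_force: [-1.2, 0.6, 0.1]
grip_width: 0.001
grasp_force: 0.6
```

Call:
step_arm(
  moves=[
    [1,-5,2,0,0,0,0],
    [1,-20,9,0,0,0,0],
    [1,-30,13,0,0,0,0],
    [1,-30,13,30,0,0,0],
    [1,-30,13,80,0,0,0],
    [1,-60,13,130,0,0,0],
    [1,-100,13,180,0,0,0],
    [1,-140,10,225,0,0,0],
    [1,-140,10,225,0,0,0],
    [1,-140,10,225,0,0,0],
  ],
)

```text
clock: 6.85
position: [0.5284, 0.0105, 0.3365]
ee_rot: [0.976, -0.217, 0.004, 0.0]
ft_force: [1.0, -0.0, -0.1]
grip_width: -0.003
grasp_force: 0.0
```

```bash
python3 - <<'E'
from h import *
import pickle
c=cam('wrist');a=c['image'];s=cam('side');b=s['image'][165:280,185:335];pickle.dump(c,open('w4.pkl','wb'))
o=np.zeros((420,800,3),np.uint8);o[:,:440]=a[:,60:500];o[:276,440:]=cv2.resize(b,(360,276),interpolation=2);cv2.imwrite('pics/c4.png',o)
o=manip.get_obs();print(o['position'],o['ft_force'])
E
```

```text
[0.52892556 0.00987491 0.33234341] [ 0.0048288  -0.32084659 -0.49596937]
```

View pics/c4.png

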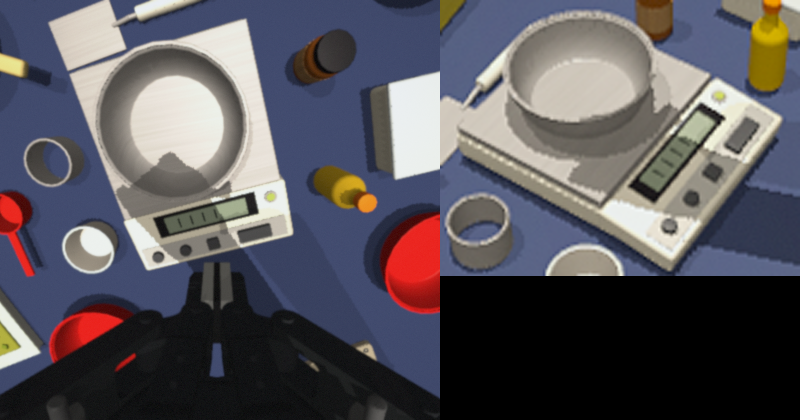

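The wrist crop shows the bowl back on the pan: rim x 96 to 246 and y 41 to 199, pan corners (70,72), (246,19) and (283,180), tare bar at (255,233).

```bash
python3 - <<'E'
from h import *
import pickle
w=pickle.load(open('w4.pkl','rb'));s=pickle.load(open('side.pkl','rb'));t=pickle.load(open('top.pkl','rb'))
W=lambda p:np.array(p,float)+[60,0]
P=plane(w,W([(96,120),(246,120),(171,41),(171,199)]),.119)
x=np.linalg.lstsq(np.c_[2*P[:,:2],np.ones(4)],(P[:,:2]**2).sum(1),rcond=None)[0];print('rim',x[:2],np.sqrt(x[2]+x[:2]@x[:2]))
pc=plane(w,W([(70,72),(246,19),(283,180)]),.06);print(pc.round(4),'diag centre',(pc[0]+pc[2])/2)
kw=W([(158,257),(185,250),(213,243),(255,233)])
k=plane(w,kw,.048);print('keys',k.round(4))
kt=(np.array([(75,406),(135,415),(196,425),(283,438)])+.5)/4-.5+[210,125]
print('tri',tri(t,kt,w,kw).round(4))
a=.172;ex=np.array([np.cos(a),-np.sin(a)]);ey=np.array([np.sin(a),np.cos(a)])
print('centre from tare',k[3,:2]+.173*ex+.062*ey)
S=lambda p:(np.array(p,float)-[440,0]+.5)/2.4-.5+[185,165]
q=plane(s,S([(533,88),(684,90),(605,31),(618,148),(503,75),(654,77),(577,11),(587,126)]),.119)
print('side move',q[4:].mean(0)-q[:4].mean(0))
E
```

```text
rim [0.61481029 0.02517075] 0.08280734274421447
[[ 0.7273  0.117   0.06  ]
 [ 0.6868 -0.1016  0.06  ]
 [ 0.4894 -0.0707  0.06  ]] diag centre [0.60838923 0.0231299  0.06      ]
keys [[ 0.4551  0.1433  0.048 ]
 [ 0.4482  0.1006  0.048 ]
 [ 0.4408  0.0573  0.048 ]
 [ 0.429  -0.0058  0.048 ]]
tri [[ 4.549e-01  1.446e-01  4.650e-02  1.500e-03]
 [ 4.477e-01  1.015e-01  4.620e-02  9.000e-04]
 [ 4.398e-01  5.790e-02  4.540e-02  2.000e-04]
 [ 4.288e-01 -5.100e-03  4.720e-02  1.300e-03]]
centre from tare [0.61009875 0.02566923]
side move [ 4.17565081e-02 -1.08921936e-02  8.32667268e-17]
```

Bowl is at about (0.612,0.026) and the pan centre at about (0.609,0.025), so it is centred. The tare key top is at (0.429,-0.005). Next I'll move above it, aligned with the scale.

Call:
step_arm(
  moves=[
    [1,-50,-7,0,0,0,0.13],
    [1,-101,-15,0,0,0,0.27],
    [1,-101,-15,-50,0,0,0.27],
    [1,-101,-15,-100,0,0,0.27],
    [1,-101,-15,-150,0,0,0.27],
    [1,-101,-15,-200,0,0,0.27],
    [1,-101,-15,-230,0,0,0.27],
    [1,-101,-15,-250,0,0,0.27],
    [1,-101,-15,-250,0,0,0.27],
    [1,-101,-15,-250,0,0,0.27],
  ],
)

```text
clock: 7.95
position: [0.4278, -0.0046, 0.0814]
ee_rot: [0.996, -0.084, -0.001, -0.0]
ft_force: [0.4, -0.5, -0.0]
grip_width: -0.001
grasp_force: 0.0
```

```bash
python3 - <<'E'
from h import *
s=cam('side');b=s['image'][150:285,175:355]
cv2.imwrite('pics/c5.png',cv2.resize(b,(720,540),interpolation=2))
o=manip.get_obs();print(o['position'],o['ee_rot'],o['ft_force'])
print('tip at',(proj(s,[np.array(o['position'])-[0,0,.019]])-[175,150])*4, 'key', (proj(s,[[.4288,-.0051,.0485]])-[175,150])*4)
E
```

```text
[ 0.42846148 -0.00473329  0.08222459] [ 9.96476351e-01 -8.38739204e-02  1.43273699e-04 -1.64622798e-04] [-0.26795619 -0.30459703  1.12383458]
tip at [[542.53387199 265.85214769]] key [[541.39213075 279.55605324]]
```

View pics/c5.png

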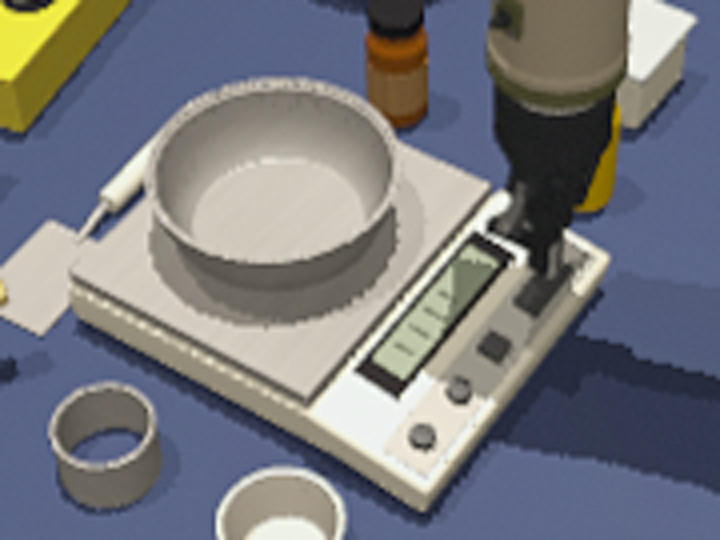

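The fingertips (545,270) are right over the tare bar (543,288), and the bowl is clear of the hand. I'll press gently.

Call:
step_arm(
  moves=[
    [1,0,0,-3,0,0,0],
    [1,0,0,-6,0,0,0],
    [1,0,0,-9,0,0,0],
    [1,0,0,-11,0,0,0],
    [1,0,0,-13,0,0,0],
    [1,0,0,-13,0,0,0],
  ],
)

```text
clock: 8.6
position: [0.4282, -0.005, 0.0687]
ee_rot: [0.996, -0.084, 0.0, 0.0]
ft_force: [-0.4, -0.3, 1.1]
grip_width: -0.002
grasp_force: 0.9
```

Call:
step_arm(
  moves=[
    [1,0,0,-1,0,0,0],
    [1,0,0,-2,0,0,0],
    [1,0,0,-2,0,0,0],
  ],
)

```text
clock: 8.9
position: [0.4284, -0.005, 0.0669]
ee_rot: [0.996, -0.084, 0.0, 0.0]
ft_force: [0.8, -1.1, 3.0]
grip_width: -0.001
grasp_force: 1.5
```

Contact started near z 0.069, so I'll continue by a few millimetres.

Call:
step_arm(
  moves=[
    [1,0,0,-1,0,0,0],
    [1,0,0,-2,0,0,0],
    [1,0,0,-2,0,0,0],
  ],
)

```text
clock: 9.2
position: [0.4286, -0.005, 0.065]
ee_rot: [0.996, -0.084, 0.001, 0.0]
ft_force: [2.3, -1.6, 4.0]
grip_width: 0.003
grasp_force: 2.1
```

Call:
step_arm(
  moves=[
    [1,0,0,-0.5,0,0,0],
    [1,0,0,-1,0,0,0],
    [1,0,0,-1,0,0,0],
  ],
)

```text
clock: 9.5
position: [0.4285, -0.0049, 0.064]
ee_rot: [0.996, -0.084, 0.0, 0.0]
ft_force: [1.7, -1.1, 7.2]
grip_width: 0.001
grasp_force: 3.0
```

Call:
step_arm(
  moves=[
    [1,0,0,-0.5,0,0,0],
    [1,0,0,-0.5,0,0,0],
  ],
)

```text
clock: 9.7
position: [0.4286, -0.005, 0.0638]
ee_rot: [0.996, -0.084, 0.001, 0.0]
ft_force: [0.2, -1.5, 11.4]
grip_width: -0.001
grasp_force: 5.7
```

The force rose sharply, so the key is at its stop. Now I'll lift off and draw back.

Call:
step_arm(
  moves=[
    [1,0,0,5,0,0,0],
    [1,0,0,30,0,0,0],
    [1,0,0,80,0,0,0],
    [1,0,0,130,0,0,0],
    [1,0,0,180,0,0,0],
    [1,0,-50,230,0,0,0],
    [1,0,-90,250,0,0,0],
    [1,0,-130,250,0,0,0],
    [1,0,-150,250,0,0,0],
    [1,0,-150,250,0,0,0],
  ],
)

```text
clock: 10.7
position: [0.4268, -0.1581, 0.3123]
ee_rot: [0.996, -0.087, -0.001, -0.0]
ft_force: [0.1, 0.3, 0.0]
grip_width: 0.002
grasp_force: 0.0
```

```bash
python3 - <<'E'
from h import *
c=cam('top');s=cam('side')
o=np.zeros((500,800,3),np.uint8);o[:,:440]=cv2.resize(c['image'][125:250,210:320],(440,500),interpolation=2);o[:276,440:]=cv2.resize(s['image'][165:280,185:335],(360,276),interpolation=2);cv2.imwrite('pics/c6.png',o)
o=manip.get_obs();print(o['position'],o['ft_force'])
E
```

```text
[ 0.42753779 -0.1543983   0.3123542 ] [-0.75373309  1.34383345  0.89762103]
```

View pics/c6.png

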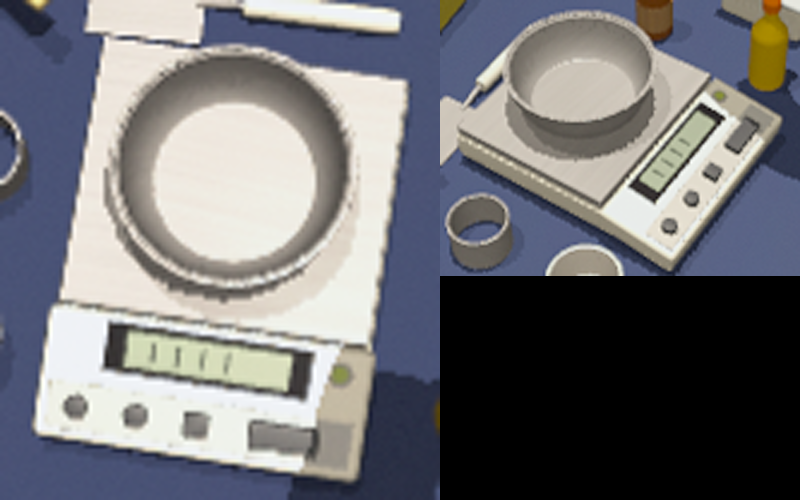

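The bowl moved (+24,-65) crop px in the top view, about (+40,-15) mm, so it sits within a few mm of the pan's middle. The keys are up and the hand is clear.

```bash
python3 -c "
from workcell import manip
print(manip.hand_in())"
```

```text
the job is handed in; nothing more can be done
None
```

I pushed the bowl back to within a few millimetres of the pan's middle, pressed the tare key down to its stop and let it spring back, drew the hand well clear of the scale, and handed the job in; no verdict came back.

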